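# Find the heavy side of a winder pulley on the roller stand

## Robot

A 7-joint arm with a two-finger parallel gripper is mounted at the origin on a cart in front of the work surface, level with it; the furniture and walls round the work are solid. World frame = base frame: x ahead of the robot, y to its left, z up, the work surface at z = 0. Lengths are in mm, angles in rad, forces in N, time in s.
With the tool pointing down it reaches from about 425 to 950 mm from the base axis. Payload 4.7 kg.
Tool frame: the origin (TCP) lies at the very end of the fingers, on their centre line; the grasp point (between the pads) lies 19 mm behind it (manip.grip_point_offset is the distance from the TCP to the grasp point, in mm); z points along the fingers, y is the line along which they close (so a half turn about z gives the same grasp; the last joint's range is limited). The gripper opens to 85 mm and grips with 20 to 120 N. Pads are 22 mm wide; open, the fingers measure 114 mm over their backs; the gripper's body (76 mm by 85 mm) begins 54 mm behind the grasp point. The pads swing forward as they close: fully open they stand 13 mm farther back than shut.
Start: joints at [-1.175, 0.469, -0.049, 1.532, 0.024, 1.141, -0.082], TCP at [278.157, 615.043, 231.335] pointing down, gripper open.
Joint ranges: [-2.59, 2.59], [-0.33, 1.99], [-1.39, 1.29], [0.1, 2.45], [-1.04, 4.18], [0.21, 1.99], [-2.66, 2.66]. Speed limits (rad/s): [2.57, 2.57, 3.14, 3.14, 3.14, 3.14, 3.14].

## Interface

Orientations are given as a rotation vector (axis times angle).
In Python, from cell import manip gives the robot as it stands.
- The arm moves only by the tool play_rows, never from a script. Its argument "increments" is one flat list of numbers, 7 for each row, row after row: the shift along the tool's x, y, z in cm, then the turn, a rotation vector about the tool's x, y, z in degrees, then the closure, from 0 (fully open) to 1 (shut). A call has 1 to 20 rows; each row is the pose to reach, as a shift and turn from the pose commanded when the call began, along the tool's axes at that moment; what a row does not reach only later rows make up. A row lasts 1/8 s, in which the tool goes at most 62.5 mm and 10.7 degrees, less where a joint would pass 70% of its speed; a pose out of reach is approached as far as the arm can. A call with a gripper value outside its range is refused whole. The fingers move at their own pace and stop on an object; "grip_force" is the grip in N (left out, the last holds). Time passes only in rows, so rows that repeat a pose let the fingers close. It gives the time, the measured TCP pose, the force, the opening and the grip force at its end, in the units of the state.
- manip.get_obs(): the state, without advancing time (a new reading comes with each control period).
- manip.get_image(name): name is "side" or "top" or "wrist"; returns (picture, depth): 420x560x3 uint8, red, green, blue; 420x560 float32, mm along the optical axis (not along the pixel's ray), 0 where there is no reading.
- manip.camera_info(name): a dict with "fx", "fy", "cx", "cy" (pixels), "extrinsics" (4x4, takes a point from camera to world coordinates). Camera axes: x right, y down, z forward; pixel columns grow to the right and rows downward; lengths in mm; the calibration is good to about 2 mm. A picture is of the moment at which its call begins: read the wrist's pose just before it. camera_info takes no time and is no camera call; for the wrist camera it gives the pose at the moment of the call.
- manip.sign_off(): hands the job in; it is judged then, once.
Trained networks look in the newest picture that a camera, given by its name, has taken for a name from the list of things; names that differ only in an ending like _2 or _b are one class to them, and where a whole thing is asked for, a point or a joint stands for the part that bears it (a point fixed in the world has none). Each returns a list of dicts, best first, with "conf" (0 to 1); they miss things now and then, are a little off and sometimes report something else, mostly with a low value. They report only what shows in the picture. A call takes as long as a camera call.
- manip.regions_of(camera, query): "mask" (420x560 bool, what is visible of it) and "location" ([row, column] in pixels, amid what is visible of it).
The state is a dict: "time_s": time; "joint_pos": joint angles; "joint_velocities": joint speeds; "tau": joint torques, N m; "tool_pos": TCP position; "orientation": TCP orientation; "contact_force": force on the tool from outside, world axes, zero at the start; "torque": the same for the moment, N m; "grip_width": finger opening in mm; "finger_force": force on a finger pad.
Only numpy, scipy, OpenCV 4.12 (cv2) and the standard library are available. Lean on these libraries where they do the work, as an engineer would, in place of code of your own. Each camera call takes 0.05 s, during which the arm holds its last target. There are 200 camera calls.

## Task

Lift the pulley wheel that has the steel weight bolted to it out of its wooden chock and set it on the roller stand, shaft ends lying in the dips between the rollers and wheel hanging free in the middle. Let go and let it turn until it has come to rest with the weight straight below the shaft. Leave the plain wheel alone in its chock.

Things in the scene. Friction and masses are not known exactly. Their poses are not given: they have to be found in the camera images.
- weighted_wheel_centre (a point): Centre of the weighted pulley wheel: white disc 90 mm across, 18 thick, steel shaft 12 across, 96 long over all (point x along it), hub 24 x 30 long, dark steel weight bolted on both faces (34 over both). 0.3 kg. Starts upright in a wooden chock (22 high), shaft level, x roughly away from the robot, centre 54 mm up, rim top at 99; pinch both faces from above at the top.
- weight (a point): Centre of the steel weight, 28 mm from the shaft axis, half-way through the wheel: 24 mm pucks standing 8 mm proud of each face. At the start it is about 110 degrees round from the bottom, on the robot's left side, so the top 25 mm of the faces is clear for fingers up to 32 mm wide.
- seat (a point): On the fixed roller stand (base 124 x 110 mm): where the wheel's centre lies when its shaft rests in the rollers, 65 mm up. x = shaft direction, either way round. 26 to 40 mm along x each way: two free steel rollers, 32 across, axes 18 mm left and right, tops 68 mm up; the shaft centres itself in the dip. Light drag: a freed wheel swings and rests heavy side down in 6 s.
- plain_wheel_centre (a point): Centre of the other wheel: same disc, hub and shaft but without a weight. It stands in a second, identical wooden chock (shaft level, centre 54 mm up) and is to be left alone.

How it is judged:
By the outcome, as a careful person would: the job done as asked, in the order asked, and still so for the second after the job is handed in, with the robot touching nothing.
It also fails if it takes over 51 s, if anything falls off the work surface, if the arm or the gripper's body presses on something with over 40 N, if the wrist force passes 120 N, or if a joint passes its speed limit or range.

## Working session

There is one attempt and no reset: what is moved stays moved. The work goes in short steps, Python scripts to look and compute and a tool call to move; the robot and the scene stay as the last step left them, time stands still between calls to the robot, and variables do not carry over. Pictures are saved under pics/ and viewed, at most 10 in all, crops included, and the job is handed in when it is done.

Besides the shell and the picture viewer there is one more tool, called after ">>>" in YAML: its name, and indented under it one key for each argument. play_rows: Moves the arm, as the interface text tells. Its arguments: {"type":"object","properties":{"increments":{"type":"array","items":{"type":"number"}},"grip_force":{"type":"number"}},"required":["increments"]}

```bash
mkdir -p pics; ls; cat > h.py <<'E'
import numpy as np, cv2
from cell import manip
from scipy.spatial.transform import Rotation as R
def world(cam,depth,rc,info=None):
    i=info or manip.camera_info(cam); rc=np.atleast_2d(rc)
    r,c=rc[:,0],rc[:,1]; z=depth[r,c]
    p=np.c_[(c-i['cx'])*z/i['fx'],(r-i['cy'])*z/i['fy'],z,np.ones(len(z))]
    return (p@np.array(i['extrinsics']).T)[z>0,:3]
def save(n,im): cv2.imwrite(f'pics/{n}.png',cv2.cvtColor(im,cv2.COLOR_RGB2BGR))
E
python3 - <<'E'
from h import *
o=manip.get_obs();print({k:np.round(v,3) for k,v in o.items()}, manip.grip_point_offset)
print(R.from_rotvec(o['orientation']).as_matrix().round(3))
P=[]
for cam in ['side','top']:
    im,d=manip.get_image(cam);P.append(im);np.save(cam,d)
    print(cam,np.round(manip.camera_info(cam)['extrinsics'],2).tolist())
    for q in ['weighted_wheel_centre','weight','plain_wheel_centre','seat']:
        for r in manip.regions_of(cam,q)[:3]:
            w=world(cam,d,np.argwhere(r['mask']))
            print(cam,q,round(r['conf'],2),r['location'],len(w),np.percentile(w,[3,50,97],axis=0).round(0).tolist() if len(w) else '')
save('a',cv2.resize(np.vstack(P),(400*1,600)) if 0 else P[0]);save('b',P[1])
E
```

```text
pics
{'time_s': np.float64(0.0), 'joint_pos': array([-1.175,  0.469, -0.049,  1.534,  0.024,  1.141, -0.082]), 'joint_velocities': array([-0.002,  0.002, -0.001, -0.001, -0.002, -0.   , -0.001]), 'tau': array([ 0.0000e+00, -5.1030e+01, -4.7000e-02, -2.3772e+01,  1.1000e-02,
        7.0000e-03,  0.0000e+00]), 'tool_pos': array([277.951, 614.478, 230.242]), 'orientation': array([-6.620e-01, -3.071e+00,  3.000e-03]), 'contact_force': array([-0.098,  0.026,  0.551]), 'torque': array([ 0.003, -0.04 , -0.043]), 'finger_force': np.float64(0.0), 'grip_width': np.float64(84.954)} 18.700000000000003
[[-0.911  0.412 -0.001]
 [ 0.412  0.911 -0.002]
 [-0.    -0.002 -1.   ]]
side [[0.81, -0.25, 0.54, -20.23], [-0.59, -0.31, 0.75, -657.67], [-0.02, -0.92, -0.4, 459.43], [0.0, 0.0, 0.0, 1.0]]
side weighted_wheel_centre 0.76 [196.5, 221.9] 752 [[427.0, 241.0, 24.0], [451.0, 270.0, 64.0], [472.0, 312.0, 98.0]]
side weight 0.72 [199.3, 222.7] 716 [[422.0, 240.0, 26.0], [450.0, 269.0, 63.0], [469.0, 308.0, 96.0]]
side plain_wheel_centre 0.95 [221.9, 299.9] 979 [[476.0, 7.0, 2.0], [504.0, 41.0, 61.0], [555.0, 162.0, 97.0]]
side seat 0.77 [314.8, 364.0] 4306 [[362.0, -297.0, 6.0], [413.0, -253.0, 12.0], [470.0, -194.0, 67.0]]
top [[0.02, -1.0, 0.09, 384.76], [-1.0, -0.02, -0.0, 22.99], [0.0, -0.09, -1.0, 985.59], [0.0, 0.0, 0.0, 1.0]]
top weighted_wheel_centre 0.7 [212.9, 154.6] 754 [[424.0, 241.0, 37.0], [456.0, 278.0, 74.0], [495.0, 313.0, 98.0]]
top weight 0.97 [213.3, 155.0] 863 [[422.0, 241.0, 4.0], [456.0, 279.0, 71.0], [494.0, 316.0, 98.0]]
top plain_wheel_centre 0.81 [189.3, 267.5] 781 [[480.0, 9.0, 4.0], [510.0, 49.0, 71.0], [554.0, 88.0, 98.0]]
top seat 0.55 [234.6, 399.4] 2830 [[368.0, -289.0, 6.0], [428.0, -233.0, 11.0], [489.0, -183.0, 67.0]]
```

View pics/a.png

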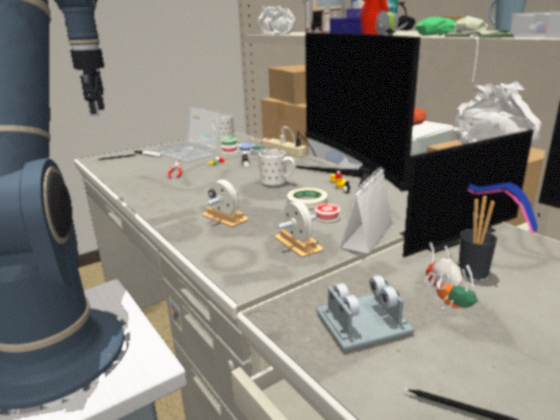

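View pics/b.png

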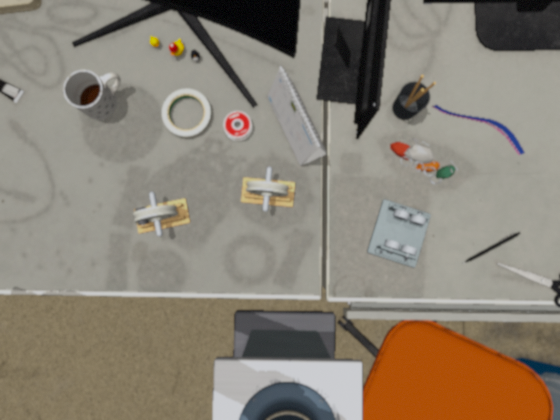

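```bash
python3 - <<'E'
from h import *
g=np.argwhere(np.ones((420,560),bool))
def line(p):
    m=np.median(p,0);p=p[np.linalg.norm(p-m,axis=1)<70];m=p.mean(0);u=np.linalg.svd(p-m)[2][0];return m,u,np.degrees(np.arctan2(u[1],u[0]))%180
W=[world(c,np.load(c+'.npy'),g[np.load(c+'.npy')[g[:,0],g[:,1]]>0]) for c in('side','top')]
def sel(p,x,y,r,z0,z1): return p[(np.hypot(p[:,0]-x,p[:,1]-y)<r)&(p[:,2]>z0)&(p[:,2]<z1)]
for n,p in zip(('side','top'),W):
    q=sel(p,456,278,80,80,105); m,u,a=line(q[:,:2]); v=(q[:,:2]-m)@np.array([-u[1],u[0]]); 
    print(n,'rim',len(q),m.round(1),round(a,1),np.percentile(v,[2,98]).round(1),q[:,2].max().round(1),'mean',q.mean(0).round(1),'ext',np.percentile((q[:,:2]-m)@u,[1,99]).round(1))
    s=sel(p,456,278,80,44,66); d=np.array([-u[1],u[0]]); f=(s[:,:2]-m)@d; k=np.abs(f)>18; s=s[k];m2,u2,a2=line(s[:,:2]);e=(s[:,:2]-m)@d
    print(' shaft',len(s),m2.round(1),round(a2,1),'along',np.percentile(e,[1,99]).round(1),'lat',np.median((s[:,:2]-m)@u).round(1), s[:,2].max().round(1))
    s=sel(p,428,-236,75,55,80); _,lab,c=cv2.kmeans(s[:,:2].astype(np.float32),4,None,(3,50,.1),10,cv2.KMEANS_PP_CENTERS)
    for i in range(4): t=s[lab[:,0]==i]; print(' roller',len(t),c[i].round(1),t[:,2].max().round(1),t[:,:2].min(0).round(0),t[:,:2].max(0).round(0))
    b=sel(p,428,-236,90,5,25); hull=cv2.minAreaRect(b[:,:2].astype(np.float32)); print(' base',len(b),hull,np.median(b[:,2]))
    np.save('r_'+n,s)
# zoomed crops of top
im=cv2.imread('pics/b.png'); a=cv2.resize(im[185:245,120:200],(400,300),interpolation=2); b=cv2.resize(im[195:275,355:445],(400,356),interpolation=2)
b=b[:300]; cv2.imwrite('pics/c.png',np.hstack([a,b]))
E
```

```text
side rim 188 [453.6 274.1] 110.2 [-8.4 12.1] 100.5 mean [453.6 274.1  89.9] ext [-40.3  30.4]
 shaft 51 [421.2 271.5] 7.8 along [-42.9  50.6] lat -8.0 62.6
 roller 247 [ 383.2 -249.8] 69.9 [ 369. -263.] [ 397. -230.]
 roller 215 [ 450.7 -270.9] 70.4 [ 441. -289.] [ 468. -252.]
 roller 226 [ 393.7 -214.2] 69.7 [ 380. -231.] [ 407. -189.]
 roller 179 [ 460.6 -235.3] 69.8 [ 449. -251.] [ 481. -215.]
 base 2675 ((425.190673828125, -238.537109375), (111.79131317138672, 123.58943939208984), 73.03350830078125) 11.065809822974416
top rim 327 [457.6 278.2] 103.2 [-8.4  9.2] 100.9 mean [457.6 278.2  91.3] ext [-35.8  32.9]
 shaft 162 [457.2 280.1] 12.9 along [-45.9  46.6] lat -1.7 62.4
 roller 146 [ 456.8 -266.2] 71.1 [ 444. -290.] [ 471. -251.]
 roller 139 [ 399.3 -210.5] 70.5 [ 385. -229.] [ 411. -189.]
 roller 139 [ 467.3 -230.3] 71.0 [ 455. -249.] [ 482. -215.]
 roller 141 [ 388.4 -244.4] 69.9 [ 373. -261.] [ 401. -227.]
 base 2032 ((427.92901611328125, -239.73460388183594), (110.84210205078125, 124.04192352294922), 72.8741455078125) 9.644106031316483
```

View pics/c.png

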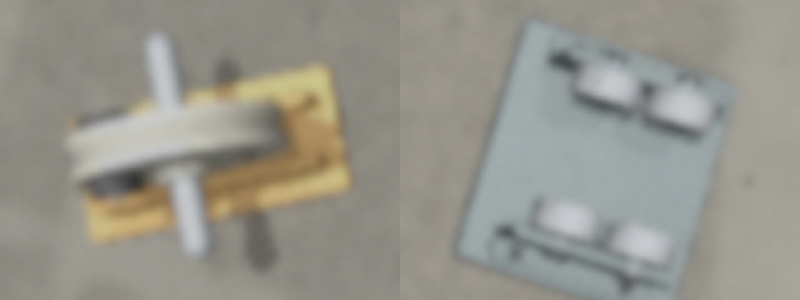

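>>> play_rows:
  increments: [-30.1,-23.1,0,0,0,52.8,0,-30.1,-23.1,0,0,0,52.8,0,-30.1,-23.1,0,0,0,52.8,0,-30.1,-23.1,0,0,0,52.8,0,-30.1,-23.1,0,0,0,52.8,0,-30.1,-23.1,0,0,0,52.8,0,-30.1,-23.1,0,0,0,52.8,0,-30.1,-23.1,0,0,0,52.8,0,-30.1,-23.1,0,0,0,52.8,0,-30.1,-23.1,0,0,0,52.8,0]
  grip_force: 80

```text
time_s: 1.75
tool_pos: [456.4, 282.0, 231.2]
orientation: [-1.955, -2.459, 0.0]
contact_force: [0.5, 0.3, -0.2]
grip_width: 85.2
finger_force: 0.0
```

```bash
cat >> h.py <<'E'
def delta(xyz,ang):  # target TCP, shaft angle (deg) of tool y, tool down -> tool shift cm and rotvec deg
    o=manip.get_obs(); A=R.from_rotvec(o['orientation'])
    best=None
    for a in (ang,ang+180):
        t=np.radians(a); y=np.array([np.cos(t),np.sin(t),0]); z=np.array([0,0,-1.]); B=R.from_matrix(np.c_[np.cross(y,z),y,z])
        rv=np.degrees((A.inv()*B).as_rotvec())
        if best is None or np.linalg.norm(rv)<np.linalg.norm(best): best=rv
    return (A.inv().apply(np.array(xyz)-o['tool_pos'])/10).round(2), best.round(1)
E
python3 - <<'E'
from h import *
o=manip.get_obs();print({k:np.round(v,3) for k,v in o.items()})
i=manip.camera_info('wrist');im,d=manip.get_image('wrist');save('d',im);print(np.round(i['extrinsics'],2).tolist())
np.save('wr',d)
g=np.argwhere(d>0);p=world('wrist',d,g,i)
q=p[(np.hypot(p[:,0]-457,p[:,1]-280)<80)]
r=q[(q[:,2]>82)&(q[:,2]<105)];c,s,a=cv2.minAreaRect(r[:,:2].astype(np.float32));print('rim',len(r),c,s,a,r[:,2].max())
t=np.radians(12.9);u=np.array([np.cos(t),np.sin(t)]);w=np.array([-u[1],u[0]])
e=(r[:,:2]-[457,280]);print('top rows',np.percentile(e@u,[2,50,98]),np.percentile(e@w,[2,50,98]))
s=q[(q[:,2]>44)&(q[:,2]<64)];e=s[:,:2]-[457,280];k=(np.abs(e@u)>20)&(np.abs(e@u)<55)&(np.abs(e@w)<14);s=s[k];e=e[k]
print('shaft',len(s),np.percentile(e@u,[1,99]),np.median(e@w),np.polyfit(e@u,e@w,1),s[:,2].max())
E
```

```text
{'time_s': np.float64(1.75), 'joint_pos': array([-0.842,  0.243,  0.252,  1.875, -0.07 ,  1.032, -0.334]), 'joint_velocities': array([ 0.001, -0.001,  0.006,  0.001,  0.   ,  0.   ,  0.002]), 'tau': array([ 1.2800e-01, -3.5866e+01,  1.8120e+00, -2.2434e+01,  1.2000e-02,
        2.0000e-03, -2.0000e-03]), 'tool_pos': array([456.422, 282.015, 231.16 ]), 'orientation': array([-1.955, -2.459,  0.   ]), 'contact_force': array([ 0.531,  0.258, -0.15 ]), 'torque': array([-0.02 , -0.009,  0.012]), 'finger_force': np.float64(0.0), 'grip_width': np.float64(85.196)}
[[0.97, 0.21, 0.07, 438.54], [0.23, -0.93, -0.3, 359.34], [-0.0, 0.31, -0.95, 373.41], [0.0, 0.0, 0.0, 1.0]]
rim 1707 (457.002685546875, 283.1585998535156) (17.975830078125, 69.27423858642578) 12.865080833435059 100.328085861234
top rows [-8.06882182  0.71763813  9.43559665] [-28.05908146   7.84668429  34.76058329]
shaft 743 [-45.60519148  46.88362029] 3.750165235735722 [2.25501159e-03 3.46774371e+00] 61.64253147823581
```

View pics/d.png

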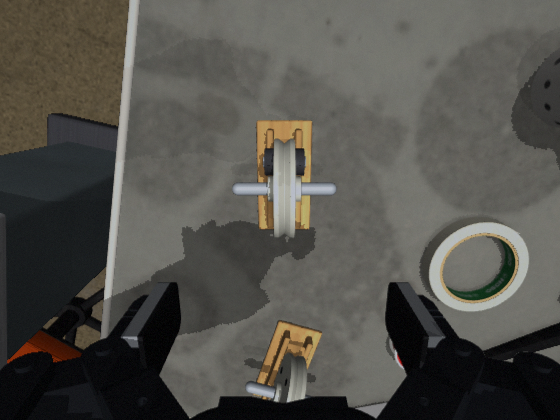

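>>> play_rows:
  increments: [-0.1,0.1,5,0,0,0,0,-0.1,0.1,10,0,0,0,0,-0.1,0.1,13,0,0,0,0,-0.1,0.1,15,0,0,0,0,-0.1,0.1,15.7,0,0,0,0,-0.1,0.1,15.7,0,0,0,0,-0.1,0.1,15.7,0,0,0,0.5,-0.1,0.1,15.7,0,0,0,0.7,-0.1,0.1,15.7,0,0,0,1,-0.1,0.1,15.7,0,0,0,1,-0.1,0.1,15.7,0,0,0,1,-0.1,0.1,15.7,0,0,0,1,-0.1,0.1,15.7,0,0,0,1,-0.1,0.1,15.7,0,0,0,1]
  grip_force: 80

```text
time_s: 3.55
tool_pos: [458.7, 279.9, 74.8]
orientation: [1.959, 2.456, 0.001]
contact_force: [-0.9, -0.8, 5.3]
grip_width: 16.5
finger_force: 78.9
```

>>> play_rows:
  increments: [0,0,-1,0,0,0,1,0,0,-3,0,0,0,1,0,0,-7,0,0,0,1,0,0,-11,0,0,0,1,0,0,-15,0,0,0,1,0,0,-16,0,0,0,1,0,0,-16,0,0,0,1]

```text
time_s: 4.42
tool_pos: [457.9, 279.5, 233.7]
orientation: [-1.958, -2.456, 0.001]
contact_force: [0.3, -0.1, -3.5]
grip_width: 16.2
finger_force: 78.7
```

```bash
python3 - <<'E'
from h import *
o=manip.get_obs();print({k:np.round(v,3) for k,v in o.items() if k in('tool_pos','orientation','contact_force','torque','grip_width')})
p0=o['tool_pos']
print('to above stand',delta([427.5,-239,235],-17.2))
for c in ('side','top'):
    im,d=manip.get_image(c);np.save('l_'+c,d)
    if c=='side': save('e',cv2.resize(im[70:270,130:390],(780,600)))
E
```

```text
{'tool_pos': array([457.921, 279.507, 233.689]), 'orientation': array([-1.958e+00, -2.456e+00,  1.000e-03]), 'contact_force': array([ 0.318, -0.116, -3.55 ]), 'torque': array([-0.037, -0.034,  0.027]), 'grip_width': np.float64(16.176)}
to above stand (array([-49.87, -14.51,  -0.11]), array([-0. ,  0. , 30.1]))
```

View pics/e.png

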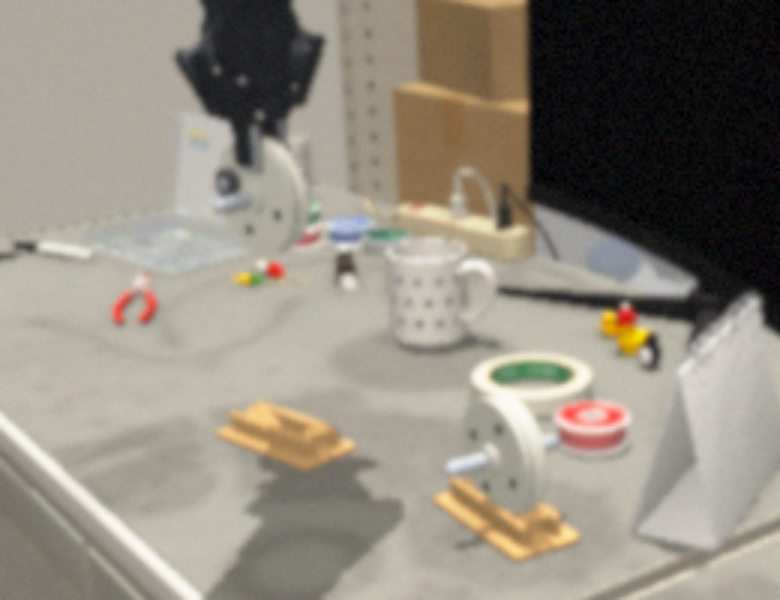

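```bash
python3 - <<'E'
from h import *
d=np.load('top.npy');p=world('top',d,np.argwhere(d>0))
for y in range(200,-260,-40):
    q=p[(abs(p[:,1]-y)<20)&(p[:,0]>350)]
    print(y,[(x,int(q[(abs(q[:,0]-x)<20)][:,2].max())) for x in range(380,660,40) if len(q[(abs(q[:,0]-x)<20)])])
E
```

```text
200 [(380, 5), (420, 4), (460, 4), (500, 4), (540, 3), (580, 3), (620, 20)]
160 [(380, 4), (420, 3), (460, 3), (500, 4), (540, 4), (580, 5), (620, 21)]
120 [(380, 4), (420, 5), (460, 4), (500, 18), (540, 9), (580, 3), (620, 26)]
80 [(380, 3), (420, 5), (460, 4), (500, 99), (540, 96), (580, 3), (620, 24)]
40 [(380, 4), (420, 3), (460, 64), (500, 100), (540, 100), (580, 57), (620, 4)]
0 [(380, 3), (420, 4), (460, 4), (500, 88), (540, 23), (580, 42), (620, 113)]
-40 [(380, 4), (420, 4), (460, 3), (500, 5), (540, 4), (580, 139), (620, 140)]
-80 [(380, 2), (420, 5), (460, 3), (500, 3), (540, 3), (580, 88), (620, 75)]
-120 [(380, 0), (420, 0), (460, 0), (500, 0), (540, 0), (580, 0), (620, 0)]
-160 [(380, 10), (420, 12), (460, 0), (500, 0), (540, 1), (580, 0), (620, 224)]
-200 [(380, 70), (420, 68), (460, 63), (500, 57), (540, 1), (580, 2), (620, 25)]
-240 [(380, 69), (420, 66), (460, 70), (500, 58), (540, 0), (580, 86), (620, 75)]
```

>>> play_rows:
  increments: [-2,0.1,0,0,0,0,1,-4.5,0.3,0,0,0,2.5,1,-9,0.5,0,0,0,5,1,-13.4,0.5,0,0,0,7.5,1,-17.8,0.2,0,0,0,10,1,-22.1,-0.4,0,0,0,12.5,1,-26.2,-1.4,0,0,0,15,1,-30.4,-2.8,0,0,0,17.5,1,-34.4,-4.6,0,0,0,20,1,-38.3,-6.8,0,0,0,22.5,1,-42.2,-9.2,0,0,0,25,1,-46,-11.8,0,0,0,27.5,1,-48.5,-13.5,0,0,0,29,1,-49.9,-14.5,0,0,0,30.1,1,-49.9,-14.5,0,0,0,30.1,1,-49.9,-14.5,0,0,0,30.1,1]

```text
time_s: 6.52
tool_pos: [428.6, -237.9, 234.0]
orientation: [-2.527, -1.865, -0.001]
contact_force: [0.3, 0.1, -3.3]
grip_width: 16.7
finger_force: 78.5
```

```bash
python3 - <<'E'
from h import *
o=manip.get_obs();T=o['tool_pos'];print(T,o['orientation'],o['contact_force'].round(2))
rv=R.from_rotvec(o['orientation']).as_matrix();ang=np.degrees(np.arctan2(rv[1,1],rv[0,1]));print('ang',ang)
u=rv[:2,1];w=rv[:2,0]
for c in('wrist','side','top'):
    i=manip.camera_info(c);im,d=manip.get_image(c)
    if c=='wrist':save('f',im)
    p=world(c,d,np.argwhere(d>0),i);e=(p[:,:2]-T[:2])@np.c_[u,w];z=p[:,2]
    # held wheel, shaft height = T.z-20
    zc=T[2]-20.5
    k=(abs(e[:,0])>20)&(abs(e[:,0])<55)&(abs(e[:,1])<14)&(abs(z-zc)<14)
    if k.sum()>10:
        s=e[k];print(c,'shaft',k.sum(),'u',np.percentile(s[:,0],[2,98]).round(1),'w',np.percentile(s[:,1],[5,50,95]).round(1),'zmax',z[k].max()-T[2],'slope',np.polyfit(s[:,0],s[:,1],1).round(3),'zfit',np.polyfit(s[:,0],z[k],1).round(3))
    k=(np.hypot(*e.T)<95)&(z>5)&(z<25);
    if k.sum()>50: print(c,'base',k.sum(),cv2.minAreaRect(p[k][:,:2].astype(np.float32)))
    k=(np.hypot(*e.T)<75)&(z>58)&(z<78)
    for a in(-1,1):
        for b in(-1,1):
            q=e[k&(e[:,0]*a>20)&(e[:,1]*b>4)]
            if len(q):print('  roller',a,b,len(q),q.mean(0).round(1),np.percentile(q,[3,97],axis=0).round(1).tolist())
E
```

```text
[ 428.55209059 -237.87218537  234.04275595] [-2.52713221e+00 -1.86497137e+00 -5.73088608e-04] [ 0.29  0.13 -3.32]
ang -17.14687163598973
wrist shaft 2513 u [-45.1  45. ] w [-0.7  5.2  8.6] zmax -13.366055920777058 slope [-1.000e-03  4.728e+00] zfit [-3.00000e-03  2.17024e+02]
wrist base 5499 ((427.8150329589844, -238.46051025390625), (109.48301696777344, 124.0762939453125), 72.82247924804688)
  roller -1 -1 95 [-38.8 -14.1] [[-40.4, -29.4], [-36.6, -4.8]]
  roller -1 1 509 [-33.1  18.5] [[-39.8, 4.8], [-26.5, 30.3]]
  roller 1 -1 78 [ 38.  -13.3] [[35.8, -28.0], [39.4, -5.0]]
  roller 1 1 504 [32.1 18.5] [[25.5, 5.3], [38.9, 30.3]]
side shaft 226 u [-48.9  42.9] w [-3.  -0.8  3.8] zmax -13.231937152132872 slope [-0.005 -0.424] zfit [ -0.   215.88]
side base 2691 ((425.39019775390625, -238.3094482421875), (112.25651550292969, 124.10474395751953), 72.48174285888672)
  roller -1 -1 158 [-37.3 -23.7] [[-43.1, -32.9], [-29.0, -9.4]]
  roller -1 1 135 [-37.6  13. ] [[-49.2, 4.2], [-28.8, 28.1]]
  roller 1 -1 157 [ 29.3 -23.2] [[23.2, -32.5], [42.3, -9.8]]
  roller 1 1 128 [29.3 13.3] [[23.3, 4.8], [40.1, 27.4]]
top shaft 213 u [-45.2  45.2] w [-1.6  4.2  8.2] zmax -12.109126430850097 slope [0.007 3.77 ] zfit [4.00000e-03 2.17314e+02]
top base 1729 ((427.9585876464844, -239.0914306640625), (110.48263549804688, 123.96430206298828), 72.89860534667969)
  roller -1 -1 105 [-34.  -18.4] [[-42.1, -32.8], [-26.7, -6.0]]
  roller -1 1 95 [-33.7  18.8] [[-40.1, 6.2], [-26.7, 30.5]]
  roller 1 1 82 [33.  20.4] [[25.6, 8.3], [40.9, 30.1]]
```

View pics/f.png

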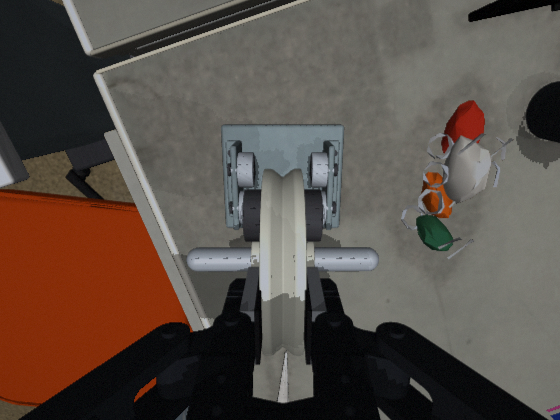

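>>> play_rows:
  increments: [-0.4,-0.05,1,0,0,0,1,-0.4,-0.05,4,0,0,0,1,-0.4,-0.05,8,0,0,0,1,-0.4,-0.05,11,0,0,0,1,-0.4,-0.05,13,0,0,0,1,-0.4,-0.05,14.2,0,0,0,1,-0.4,-0.05,14.5,0,0,0,1,-0.4,-0.05,14.5,0,0,0,1,-0.4,-0.05,14.5,0,0,0,1]

```text
time_s: 7.8
tool_pos: [427.0, -242.9, 90.0]
orientation: [2.528, 1.863, 0.002]
contact_force: [0.2, 0.9, -2.7]
grip_width: 16.7
finger_force: 78.5
```

```bash
python3 - <<'E'
from h import *
o=manip.get_obs();T=o['tool_pos'];print(T,o['contact_force'].round(2))
i=manip.camera_info('wrist');im,d=manip.get_image('wrist');save('g',im)
im,d=manip.get_image('side');save('h',cv2.resize(im[230:360,290:440],(690,598)))
E
```

```text
[ 427.02815774 -242.9281495    89.97868022] [ 0.16  0.9  -2.66]
```

View pics/h.png

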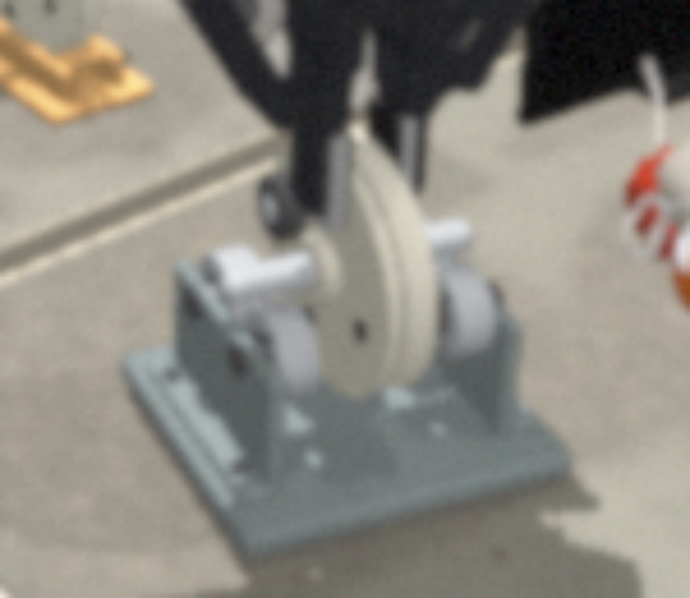

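>>> play_rows:
  increments: [0.08,0,0.1,0,0,0,1,0.08,0,0.2,0,0,0,1,0.08,0,0.3,0,0,0,1,0.08,0,0.35,0,0,0,1,0.08,0,0.35,0,0,0,1,0.08,0,0.35,0,0,0,1]

```text
time_s: 8.65
tool_pos: [426.8, -241.5, 85.8]
orientation: [-2.529, -1.863, -0.001]
contact_force: [-0.0, 1.7, -1.8]
grip_width: 16.8
finger_force: 78.7
```

>>> play_rows:
  increments: [0.05,0,0.06,0,0,0,1,0.05,0,0.12,0,0,0,1,0.05,0,0.12,0,0,0,1,0.05,0,0.12,0,0,0,1]

```text
time_s: 9.15
tool_pos: [426.9, -241.4, 85.3]
orientation: [-2.529, -1.863, -0.001]
contact_force: [-1.5, 3.5, 7.5]
grip_width: 16.3
finger_force: 80.1
```

>>> play_rows:
  increments: [0,0,0,0,0,0,0.7,0,0,0,0,0,0,0.4,0,0,0,0,0,0,0.2,0,0,-0.2,0,0,0,0,0,0,-0.2,0,0,0,0,0,0,-0.5,0,0,0,0,0,0,-2,0,0,0,0,0,0,-5,0,0,0,0,0,0,-9,0,0,0,0,0,0,-14,0,0,0,0,0,0,-18,0,0,0,0,0,0,-18,0,0,0,0,0,0,-18,0,0,0,0]

```text
time_s: 10.78
tool_pos: [426.3, -241.2, 264.5]
orientation: [-2.529, -1.863, -0.0]
contact_force: [-0.2, 0.4, -0.6]
grip_width: 85.1
finger_force: 0.0
```

>>> play_rows:
  increments: [0,0,0,0,0,0,0,0,0,0,0,0,0,0,0,0,0,0,0,0,0,0,0,0,0,0,0,0,0,0,0,0,0,0,0,0,0,0,0,0,0,0,0,0,0,0,0,0,0,0,0,0,0,0,0,0,0,0,0,0,0,0,0,0,0,0,0,0,0,0,0,0,0,0,0,0,0,0,0,0,0,0,0,0,0,0,0,0,0,0,0,0,0,0,0,0,0,0,0,0,0,0,0,0,0,0,0,0,0,0,0,0,0,0,0,0,0,0,0,0,0,0,0,0,0,0,0,0,0,0,0,0,0,0,0,0,0,0,0,0]

```text
time_s: 13.28
tool_pos: [426.9, -241.4, 264.6]
orientation: [-2.529, -1.863, -0.0]
contact_force: [0.5, 0.6, 0.2]
grip_width: 85.6
finger_force: 0.0
```

>>> play_rows:
  increments: [0,0,0,0,0,0,0,0,0,0,0,0,0,0,0,0,0,0,0,0,0,0,0,0,0,0,0,0,0,0,0,0,0,0,0,0,0,0,0,0,0,0,0,0,0,0,0,0,0,0,0,0,0,0,0,0,0,0,0,0,0,0,0,0,0,0,0,0,0,0,0,0,0,0,0,0,0,0,0,0,0,0,0,0,0,0,0,0,0,0,0,0,0,0,0,0,0,0,0,0,0,0,0,0,0,0,0,0,0,0,0,0,0,0,0,0,0,0,0,0,0,0,0,0,0,0,0,0,0,0,0,0,0,0,0,0,0,0,0,0]

```text
time_s: 15.78
tool_pos: [426.9, -241.4, 264.6]
orientation: [-2.529, -1.863, -0.0]
contact_force: [-0.6, -0.2, 0.4]
grip_width: 85.4
finger_force: 0.0
```

>>> play_rows:
  increments: [0,0,0,0,0,0,0,0,0,0,0,0,0,0,0,0,0,0,0,0,0,0,0,0,0,0,0,0,0,0,0,0,0,0,0,0,0,0,0,0,0,0,0,0,0,0,0,0,0,0,0,0,0,0,0,0,0,0,0,0,0,0,0,0,0,0,0,0,0,0,0,0,0,0,0,0,0,0,0,0,0,0,0,0,0,0,0,0,0,0,0,0,0,0,0,0,0,0,0,0,0,0,0,0,0,0,0,0,0,0,0,0,0,0,0,0,0,0,0,0,0,0,0,0,0,0,0,0,0,0,0,0,0,0,0,0,0,0,0,0]

```text
time_s: 18.27
tool_pos: [426.8, -241.4, 264.5]
orientation: [-2.529, -1.863, -0.0]
contact_force: [0.1, 0.2, 1.5]
grip_width: 85.4
finger_force: 0.0
```

```bash
python3 - <<'E'
from h import *
im,d=manip.get_image('side');a=cv2.resize(im[230:360,290:440],(398,345))
i=manip.camera_info('wrist');im2,d2=manip.get_image('wrist');b=cv2.resize(im2,(400,300));b=np.vstack([b,np.zeros((45,400,3),np.uint8)])
save('i',np.hstack([a,b]))
im3,_=manip.get_image('side');print(np.abs(im3[230:360,290:440].astype(int)-im[230:360,290:440]).mean())
p=world('wrist',d2,np.argwhere(d2>0),i);o=manip.get_obs();print(o['time_s'],o['tool_pos'])
q=p[(np.hypot(p[:,0]-427.5,p[:,1]+238.5)<75)];r=q[q[:,2]>85];print('rim',cv2.minAreaRect(r[:,:2].astype(np.float32)),r[:,2].max())
E
```

```text
1.848940170940171
18.425 [ 426.83080932 -241.43167274  264.56428906]
rim ((430.7550354003906, -237.64834594726562), (135.29864501953125, 77.71934509277344), 7.719233512878418) 351.0367091614394
```

View pics/i.png

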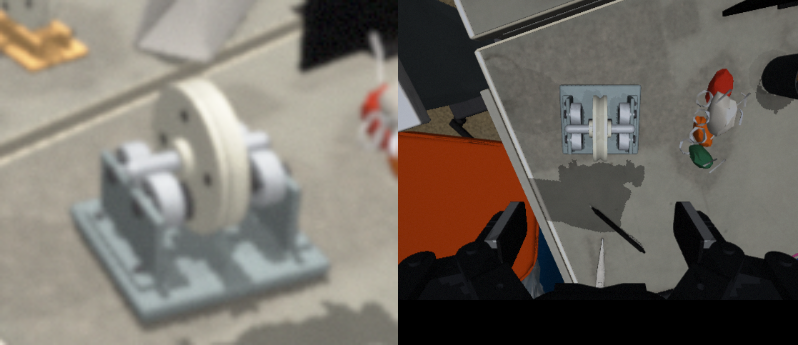

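>>> play_rows:
  increments: [0,0,0,0,0,0,0,0,0,0,0,0,0,0,0,0,0,0,0,0,0,0,0,0,0,0,0,0,0,0,0,0,0,0,0,0,0,0,0,0,0,0,0,0,0,0,0,0,0,0,0,0,0,0,0,0,0,0,0,0,0,0,0,0,0,0,0,0,0,0,0,0,0,0,0,0,0,0,0,0,0,0,0,0,0,0,0,0,0,0,0,0,0,0,0,0,0,0,0,0,0,0,0,0,0,0,0,0,0,0,0,0,0,0,0,0,0,0,0,0,0,0,0,0,0,0,0,0,0,0,0,0,0,0,0,0,0,0,0,0]

```text
time_s: 20.92
tool_pos: [426.9, -241.4, 264.6]
orientation: [-2.529, -1.863, -0.0]
contact_force: [0.5, 0.3, 0.3]
grip_width: 85.3
finger_force: 0.0
```

```bash
python3 - <<'E'
from h import *
a=cv2.imread('pics/i.png')[:345,:398]
im,d=manip.get_image('side');b=cv2.cvtColor(cv2.resize(im[230:360,290:440],(398,345)),cv2.COLOR_RGB2BGR)
D=np.abs(cv2.GaussianBlur(a,(0,0),4).astype(int)-cv2.GaussianBlur(b,(0,0),4));print('wheel',D[80:240,140:260].max(),'all',D.max())
print(manip.sign_off())
E
```

```text
wheel 2 all 6
the job is handed in; nothing more can be done
None
```

The weighted wheel is seated on the roller stand, released and at rest. The pucks no longer show in the pictures, so I take the weight to be hanging below the shaft rather than having seen it there. The plain wheel was not touched, and the job was handed in at about 21 s.

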